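Take the box grater off its hook and set out for grating

ROBOT

A 7-joint arm with a two-finger parallel gripper is mounted at the origin on the work surface. World frame = base frame: x ahead of the robot, y to its left, z up, the work surface at z = 0. Lengths are in m, angles in rad, forces in N, time in s.
With the tool pointing down it reaches from about 0.4 to 0.75 m from the base axis. Payload 19.5 kg.
Tool frame: the origin (TCP) lies at the very end of the fingers, on their centre line; the grasp point (between the pads) lies 19 mm behind it; z points along the fingers, y is the line along which they close (so a half turn about z gives the same grasp; the last joint's range is limited). The gripper opens to 85 mm and grips with 20 to 120 N. Pads are 22 mm wide; open, the fingers measure 114 mm over their backs; the gripper's body (76 mm by 85 mm) begins 54 mm behind the grasp point. The pads swing forward as they close: fully open they stand 13 mm farther back than shut.
Start: joints at [1.265, 0.707, -0.028, 1.485, 0.022, 0.951, -0.075], TCP at [0.15, -0.555, 0.199] pointing down, gripper open.
Joint ranges: [-2.71, 2.71], [-0.32, 2.16], [-1.57, 1.52], [0, 2.45], [-1.46, 4.6], [0, 2.02], [-2.83, 2.83]. Speed limits (rad/s): [1.89, 1.89, 2.57, 2.57, 3.01, 3.01, 3.01].

INTERFACE

Orientations are given as [roll, pitch, yaw] about the fixed x, y, z axes, in that order (R = Rz(yaw) Ry(pitch) Rx(roll)).
In Python, from rig import readout, viewer, finish_job gives the robot as it stands. The module is installed in compiled form; this text tells all that it offers.
- The arm moves only by the tool carry_out, never from a script. Its argument "plan" is a list of rows, each a list of 7 numbers: the turn, a rotation vector about the tool's x, y, z in rad, then the shift along the tool's x, y, z in cm, then the opening, from 0 (shut) to 1 (fully open). A call has 1 to 8 rows; each row shifts and turns the commanded pose from where the row before left it, along the tool's axes as they then stand; what a row does not reach is not made up. A row lasts 1/10 s, in which the tool goes at most 50 mm and 8.59 degrees, less where a joint would pass 70% of its speed; a pose out of reach is approached as far as the arm can. A call is refused whole if a number of a shift passes 5 or a number of a turn 0.15, either way. A call with a gripper value outside its range is refused whole. The fingers move at their own pace and stop on an object; "squeeze" is the grip in N (left out, the last holds). Time passes only in rows, so rows that do not move let the fingers close. It gives the time, the measured TCP pose, the force, the opening and the grip force at its end, in the units of the state.
- readout.get_obs(): the state, without advancing time (a new reading comes with each control period).
- viewer.camera(name): name is "side" or "top"; returns the picture (384x512x3 uint8, red, green, blue); there is no depth.
- viewer.calibration(name): a dict with "mtx" (3x3 intrinsics, pixels), "k1" (the pictures are not rectified: a ray, as slopes to the right and down, at radius r is drawn at 1 + k1 r^2 times it, then the intrinsics apply), "xyz" and "attitude" of the camera in the world. Camera axes: x right, y up, looking along -z (the intrinsics and any distortion apply to the point x, -y, -z); pixel columns grow to the right and rows downward; lengths in m; the calibration is good to about 2 mm. A picture is of the moment at which its call begins. calibration takes no time and is no camera call.
- finish_job(): hands the job in; it is judged then, once.
The state is a dict: "time_s": time; "joint_positions": joint angles; "dq": joint speeds; "tau": joint torques, N m; "tcp_pos": TCP position; "orientation": TCP orientation; "wrist_force": force on the tool from outside, world axes, zero at the start; "moment": the same for the moment, N m; "finger_gap": opening from 0.0 (shut) to 1.0 (fully open); "gripper_force": force on a finger pad.
Only numpy, scipy, OpenCV 4.12 (cv2) and the standard library are available. Lean on these libraries where they do the work, as an engineer would, in place of code of your own. Each camera call takes 0.05 s, during which the arm holds its last target. There are 200 camera calls.

TASK

Get ready to grate cheese: take the box grater down from its hook on the utensil rack, lifting it up over the hook's tip without wrenching the hook, and stand it upright on the chopping board. Put the block of cheese flat on the board beside it, holding it gently so that it is not dented. Set both down rather than dropping them, and leave the other utensils hanging and the bottle and jar where they are.

Things in the scene. Friction and masses are not known exactly. Their poses are not given: they have to be found in the camera images.
- grater: Box grater, 193 mm tall, 0.26 kg: four-sided tapered steel body, foot 80 (its x) by 110 mm (y), top 56 by 86 mm at 147 mm height, black bow handle above. Hangs upright by the handle on any one of the rack's hooks, touching nothing else, underside 89 mm above the counter. Origin: centre of the foot's underside; z up; x, y parallel to the rack's while it hangs. It can swing a little.
- grater_handle (a point): Middle of the handle bar, 187 mm above the grater's foot. The bar runs along the grater's y: 14 mm thick (x), 12 mm high, 76 mm clear between its end posts, over a 34 mm high opening. The hook passes through this opening under the bar's middle, so fingers astride the bar fit beside the hook, about 22 mm either side of the middle. It must rise 13 mm to clear the hook's tip and can rise 26 mm.
- rack: Utensil rack, fixed. Oak foot board 430 (y) by 170 mm (x -120 to +50), 18 mm thick; 300 mm high steel posts at y = -195 and +195 mm; between them a 12 mm rail at 278 mm height that carries three hooks at y = +130, 0, -130 mm, pointing along the rack's -x (towards the robot). Origin: on the counter below the middle of the rail; z up.
- board: White plastic chopping board with a grey grip strip at one short end, fixed on the counter, 220 mm (x) by 320 mm (y), 18 mm thick. Origin: centre of its underside; its top is 18 mm above that.
- cheese: Block of pale yellow cheese, 120 mm (x) by 50 mm (y) by 45 mm high, 0.30 kg, lying flat on the counter. Origin: centre of its underside, z up. It dents if each finger presses with more than about 45 N; 25 N holds it well.
- turner: Bystander: steel fish slice with a black handle, 200 mm long, hanging by its eye on another hook of the rack, 76 mm wide. Origin: lower end of the blade.
- masher: Bystander: potato masher with a black handle and a round steel plate of 80 mm diameter at the bottom, 200 mm long, hanging by its eye on another hook of the rack. Origin: centre of the plate's underside.
- sauce: Bystander: sauce bottle, 62 mm diameter, 185 mm tall, standing behind the board. Origin: centre of its underside.
- jar: Bystander: jar, 72 mm diameter, 105 mm tall, standing behind and left of the board. Origin: centre of its underside.
- hook_middle (a point): Seat of the rack's middle hook (upper side of the rod, 270 mm high, 60 mm in front of the rail); the other two are alike, 130 mm to either side along the rack's y. 8 mm steel rod; the upturned tip ends 30 mm in front of the seat, 13 mm above it. To take a thing off: lift it straight up 20 mm, then draw it 60 mm or more along the rack's -x.
Mind the look-alikes: they are no part of the job. What is shaped like the cheese but turquoise is not meant.

How it is judged:
On the way:
1. the grater is off its hook, held in the gripper and clear of the rack (distance of grater from where it was at the start of the episode above 0.08 m and contact force between the fingers and grater above 1 N and contact force between grater and rack below 0.05 N), for 0.2 s.
At the end, for the whole second after the job is handed in: Grater upright (within 3 degrees), its foot on the board's top and the foot's centre 30 mm or more inside the board's long edges, 35 mm inside the short ones; cheese flat (within 3 degrees) on the board's top, its centre 20 mm or more inside the edges; both at rest (x of grater in the frame of board between -0.08 and 0.08 m and y of grater in the frame of board between -0.125 and 0.125 m and z of grater in the frame of board between 0.014 and 0.022 m and angle between each of grater, cheese's own z axis and vertical below 0.05 rad and linear speed of each of grater, cheese below 0.01 m/s and x of cheese in the frame of board between -0.09 and 0.09 m and y of cheese in the frame of board between -0.14 and 0.14 m and z of cheese in the frame of board between 0.014 and 0.022 m); the robot touches nothing.
It fails at once if the hook is wrenched: the grater presses on the rack with more than 25 N (contact force between grater and rack above 25 N).
It fails at once if the grater or the cheese is dropped (faster than 0.5 m/s, a fall of about 13 mm, out of the gripper) ((linear speed of grater above 0.5 m/s and contact force between the fingers and grater below 0.1 N) or (linear speed of cheese above 0.5 m/s and contact force between the fingers and cheese below 0.1 N)).
It fails at once if the cheese is dented: the fingers together press on it with more than 90 N (contact force between the fingers and cheese above 90 N).
It fails at once if the fish slice or the masher is knocked off its hook or away (more than 60 mm) (distance of any of turner, masher from where it was at the start of the episode above 0.06 m).
It fails at once if the bottle or the jar is moved more than 30 mm (distance of any of sauce, jar from where it was at the start of the episode above 0.03 m).
It also fails if it takes over 58 s, if anything falls off the work surface, if the arm or the gripper's body presses on something with over 40 N, if the wrist force passes 120 N, or if a joint passes its speed limit or range.

## Working session

There is one attempt and no reset: what is moved stays moved. The work goes in short steps, Python scripts to look and compute and a tool call to move; the robot and the scene stay as the last step left them, time stands still between calls to the robot, and variables do not carry over. Pictures are saved under pics/ and viewed, at most 10 in all, crops included, and the job is handed in when it is done.

Besides the shell and the picture viewer there is one more tool, called after "Call:" as name([rows], argument=value, ...), one row to a line, values as JSON. carry_out: Moves the arm, as the interface text tells. Its arguments: {"type":"object","properties":{"plan":{"type":"array","items":{"type":"array","items":{"type":"number"}}},"squeeze":{"type":"number"}},"required":["plan"]}

```bash
mkdir -p pics; python3 - <<'E'
from rig import readout, viewer
import cv2
for n in ("side","top"):
    cv2.imwrite(f"pics/{n}0.png",cv2.cvtColor(viewer.camera(n),cv2.COLOR_RGB2BGR)); print(n,viewer.calibration(n))
o=readout.get_obs();print(o)
E
```

```text
side {'mtx': array([[485.9251251 ,   0.        , 260.53848087],
       [  0.        , 485.9251251 , 193.77759115],
       [  0.        ,   0.        ,   1.        ]]), 'k1': -0.16346457522938845, 'xyz': array([0.23138559, 1.26833121, 1.00930295]), 'attitude': array([ 0.98424244,  0.00428407, -2.87188883])}
top {'mtx': array([[410.76031467,   0.        , 252.55784503],
       [  0.        , 410.76031467, 195.84170361],
       [  0.        ,   0.        ,   1.        ]]), 'k1': -0.14061117935692496, 'xyz': array([0.28107029, 0.08413095, 1.43868635]), 'attitude': array([ 0.19574392, -0.00933223, -1.59715818])}
{'time_s': 0.1, 'joint_positions': array([ 1.26530331,  0.70702208, -0.02761363,  1.48494736,  0.02200462,
        0.9509208 , -0.07554774]), 'dq': array([-0.00013102, -0.0022736 , -0.00036318, -0.00103645, -0.00059653,
        0.00082183, -0.000583  ]), 'tau': array([ 1.73090983e-03, -8.84303856e+01,  1.23670701e+00, -2.36455250e+01,
        1.70899672e-02,  5.06620738e-03, -2.84545217e-05]), 'tcp_pos': array([ 0.14985289, -0.5548473 ,  0.19898615]), 'orientation': array([-3.14059838e+00,  3.68788508e-05,  2.63744601e-01]), 'wrist_force': array([-0.15654702,  0.12738895,  0.26687012]), 'moment': array([-0.01954707,  0.02186381,  0.01569274]), 'gripper_force': 0.0, 'finger_gap': 1.0020799867415295}
```

View pics/side0.png

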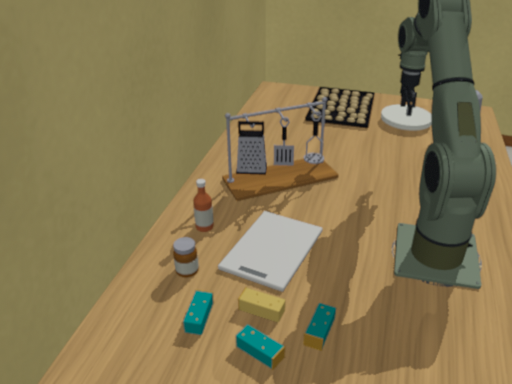

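View pics/top0.png

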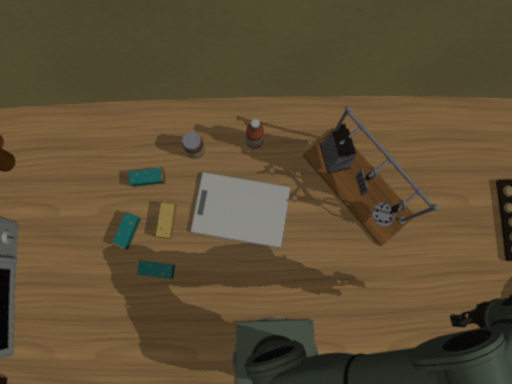

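Top view: the grater hangs at about (338,148) on the rack's left hook (y=+130), with the turner at (362,180) and the masher at (383,213). Cheese candidates in top: pale yellow (166,220); turquoise (146,176), (126,230) and (156,270). By colour I choose (166,220). The board is at (240,210), the bottle at (255,133) and the jar at (193,145).

```bash
python3 - <<'E'
import cv2,numpy as np
t=cv2.imread("pics/top0.png");s=cv2.imread("pics/side0.png")
f=lambda im,x,y,w,h,k:cv2.resize(im[y:y+h,x:x+w],None,fx=k,fy=k,interpolation=cv2.INTER_CUBIC)
a=f(t,300,95,150,150,2.6667);b=f(s,215,85,150,112,2.6667)
c=f(t,100,160,200,112,2);d=f(s,215,200,150,112,2.6667)
def pad(i):
    o=np.zeros((300,400,3),np.uint8);i=i[:300,:400];o[:i.shape[0],:i.shape[1]]=i;return o
cv2.imwrite("pics/c0.png",cv2.convertScaleAbs(np.vstack([np.hstack([pad(a),pad(b)]),np.hstack([pad(c),pad(d)])]),alpha=1.6))
E
cat > h.py <<'E'
import numpy as np
from scipy.spatial.transform import Rotation as R
from scipy.optimize import least_squares
import cv2
from rig import readout,viewer
C={n:viewer.calibration(n) for n in("side","top")}
def proj(n,P):
    c=C[n];p=(np.atleast_2d(P)-c["xyz"])@R.from_euler("xyz",c["attitude"]).as_matrix()
    u=np.c_[p[:,0],-p[:,1]]/-p[:,2:];u=u*(1+c["k1"]*(u**2).sum(1,keepdims=True))
    return u@c["mtx"][:2,:2].T+c["mtx"][:2,2]
def onz(n,px,z):
    return least_squares(lambda q:proj(n,[q[0],q[1],z])[0]-px,[.5,0]).x
def fit(obs,x0):  # obs: (cam, local xyz, pixel); pose x,y,yaw
    def r(q):
        c,s=np.cos(q[2]),np.sin(q[2]);M=np.array([[c,-s,0],[s,c,0],[0,0,1]])
        return np.concatenate([proj(n,M@l+[q[0],q[1],0])[0]-p for n,l,p in obs])
    k=least_squares(r,x0,loss="soft_l1");return k.x,r(k.x).reshape(-1,2).round(1)
E
```

```text
(no output)
```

View pics/c0.png

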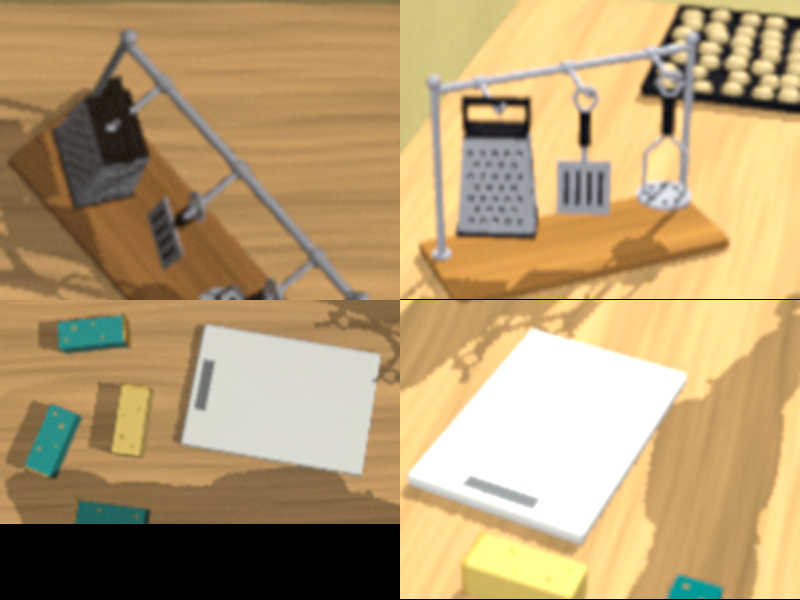

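The crop confirms it: the grater hangs on the hook at (112,128) in the crop, and the pale yellow block at (131,420) is the cheese. Next I fit the poses.

```bash
python3 - <<'E'
from h import *
np.set_printoptions(precision=4,suppress=True)
g=lambda x,y:np.array([215+(x-400)/2.6667,85+y/2.6667])
h=lambda x,y:np.array([300+x/2.6667,95+y/2.6667])
print("rack",*fit([("top",[0,.195,.3],h(128,38)),("top",[0,-.195,.3],[433,208]),("side",[0,.195,.3],g(434,82)),("side",[0,-.195,.3],g(692,42)),
 ("side",[0,.195,.018],g(441,254)),("top",[-.09,.13,.283],h(112,128)),("top",[-.09,0,.283],h(190,214)),("side",[-.12,-.215,.018],g(727,241)),("top",[-.12,.215,.018],h(12,160))],[.6,-.2,-.85]))
b=[onz("top",p,.018) for p in([202.5,172.5],[290,186.5],[281.5,246.5],[191,231])];print("board",b,np.mean(b,0))
c=[onz("top",p,.045) for p in([161,202],[175.5,204],[171.5,238],[156,237])];print("cheese",c,np.mean(c,0))
print("side cheese",[onz("side",(215+(x-400)/2.6667,200+(y-300)/2.6667),.045) for x,y in((483,536),(586,563))])
for n,p in(("jar",(192,140)),("sauce",(255,124))):print(n,onz("top",p,.105 if n=="jar" else .185))
E
```

```text
rack [ 0.614  -0.3467 -0.9222] [[ 0.9 -1.6]
 [ 2.8 -0.4]
 [-0.1 -2.9]
 [ 0.5 -3.6]
 [ 0.2  0. ]
 [-2.2  0.2]
 [-2.7  1.2]
 [ 1.7 -0.9]
 [-2.  -1.2]]
board [array([0.6517, 0.2399]), array([ 0.5929, -0.0703]), array([ 0.3816, -0.0318]), array([0.443 , 0.2807])] [0.5173 0.1046]
cheese [array([0.543 , 0.3817]), array([0.5348, 0.3309]), array([0.4174, 0.3438]), array([0.4218, 0.3973])] [0.4792 0.3634]
side cheese [array([0.5337, 0.341 ]), array([0.4209, 0.3508])]
jar [0.7446 0.2665]
sauce [0.7662 0.0517]
```

Moves: turn the tool so it straddles the bar, rise, then go above the bar on its -y side.

Call:
carry_out([
  [0,0,0,0,0,-5,0.55],
  [0,0,-0.13,0,0,-5,0.55],
  [0,0,-0.13,0,0,-5,0.55],
  [0,0,-0.125,0,0,-5,0.55],
  [0,0,0,4,0.5,0,0.55],
  [0,0,0,4,0.5,0,0.55],
  [0,0,0,4,0.5,0,0.55],
  [0,0,0,4,0.5,0,0.55],
], squeeze=70)

```text
time_s: 0.9
tcp_pos: [0.2907, -0.4733, 0.3992]
orientation: [-3.141, -0.0, 0.649]
wrist_force: [0.6, -0.3, 0.1]
finger_gap: 0.55
gripper_force: 0.0
```

Call:
carry_out([
  [0,0,0,4,0.5,0,0.55],
  [0,0,0,4,0.5,0,0.55],
  [0,0,0,4,0.5,0,0.55],
  [0,0,0,4,0.5,0,0.55],
  [0,0,0,4,0.5,0,0.55],
  [0,0,0,4,0.4,0,0.55],
  [0,0,0,0,0,0,0.55],
  [0,0,0,0,0,0,0.55],
])

```text
time_s: 1.7
tcp_pos: [0.4987, -0.352, 0.3988]
orientation: [-3.141, 0.0, 0.65]
wrist_force: [-0.5, -0.4, 0.5]
finger_gap: 0.548
gripper_force: 0.0
```

Call:
carry_out([
  [0,0,0,4,0.1,0,0.55],
  [0,0,0,4,0.1,0,0.55],
  [0,0,0,4,0.1,0,0.55],
  [0,0,0,4,0.1,0,0.55],
  [0,0,0,4,0.1,0,0.55],
  [0,0,0,0,0,4,0.55],
  [0,0,0,0,0,2,0.55],
  [0,0,0,0,0,0,0.55],
])

```text
time_s: 2.5
tcp_pos: [0.6476, -0.2436, 0.353]
orientation: [-3.141, -0.001, 0.644]
wrist_force: [-1.3, -0.6, 0.7]
finger_gap: 0.546
gripper_force: 0.0
```

```bash
cat > look.py <<'E'
import sys;from h import *
# args: name, side box x y w h, top box
def look(name,sb,tb,mark=()):
    out=[]
    for n,(x,y,w,h) in(("side",sb),("top",tb)):
        im=cv2.cvtColor(viewer.camera(n),cv2.COLOR_RGB2BGR);cv2.imwrite(f"pics/{name}_{n}.png",im)
        k=400/w;im=cv2.resize(im[y:y+h,x:x+w],None,fx=k,fy=k,interpolation=cv2.INTER_CUBIC)
        for m in mark:
            p=(proj(n,m)[0]-[x,y]+.5)*k;cv2.circle(im,(int(p[0]),int(p[1])),2,(0,0,255),-1)
        o=np.zeros((600,400,3),np.uint8);im=im[:600];o[:im.shape[0]]=im;out.append(o)
    o=cv2.convertScaleAbs(np.hstack(out),alpha=1.5);cv2.imwrite(f"pics/{name}.png",o[:int(max(sb[3]*400/sb[2],tb[3]*400/tb[2]))+1])
E
python3 - <<'E'
from look import *
o=readout.get_obs();print(o["tcp_pos"],o["orientation"])
look("a",(215,75,80,110),(300,95,80,110),[o["tcp_pos"]])
E
```

```text
[ 0.64761856 -0.2436214   0.35297884] [-3.14054574e+00 -1.13753906e-03  6.44284073e-01]
```

View pics/a.png

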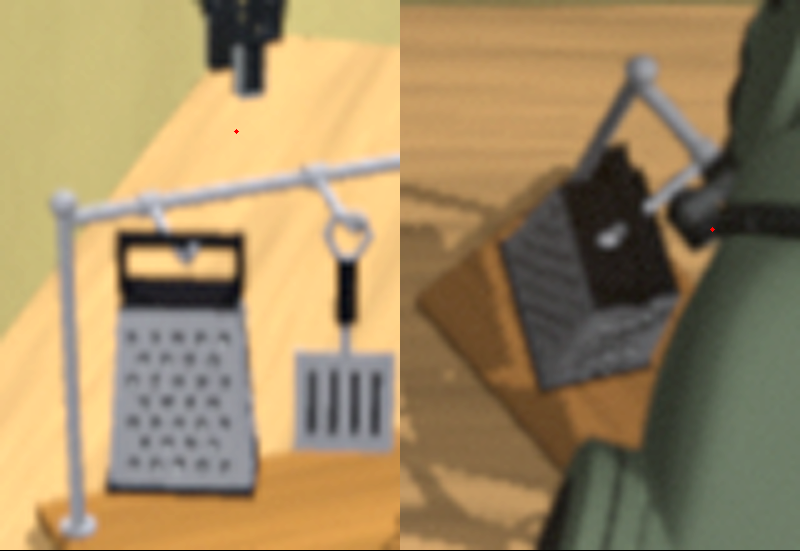

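The side view is clear: bar from (118,234) to (244,236), foot edge (108,490) to (253,493). The top view shows foot corners (103,242), (145,388) and (250,365) in the crop. I refit the grater from these.

```bash
python3 - <<'E'
from h import *
np.set_printoptions(precision=4,suppress=True)
s=lambda x,y:np.array([(x+.5)/5-.5+215,(y+.5)/5-.5+75]); t=lambda x,y:np.array([(x+.5)/5-.5+300,(y+.5)/5-.5+95])
G=[("side",[-.04,.055,.089],s(108,490)),("side",[-.04,-.055,.089],s(253,493)),("side",[0,0,.276],s(181,241)),
("top",[-.04,.055,.089],t(103,242)),("top",[-.04,-.055,.089],t(145,388)),("top",[.04,-.055,.089],t(250,365))]
for sub in(G,G[:3],G[3:]): print("grater",*fit(sub,[.68,-.22,-.92]))
K=[("side",[0,.195,.3],s(64,203)),("top",[0,.195,.3],t(240,72)),("side",[0,.195,.018],s(77,523)),("top",[-.09,.13,.28],t(210,236)),("side",[-.09,.13,.28],s(190,252)),("top",[0,.13,.278],t(305,165)),("side",[0,.13,.278],s(150,203)),("side",[0,0,.278],s(315,176)),("top",[0,-.195,.3],[433,208])]
q,r=fit(K,[.62,-.34,-.92]);print("rack",q,r);c,d=np.cos(q[2]),np.sin(q[2]);print(q[:2]+np.array([[c,-d],[d,c]])@[-.06,.13])
p=readout.get_obs()["tcp_pos"];print(p)
E
```

```text
grater [ 0.6839 -0.2246 -1.369 ] [[-0.8  0.3]
 [ 0.2  0.7]
 [-0.3 -0.7]
 [-0.1 -0.2]
 [-0.2  0.6]
 [ 1.   0.2]]
grater [ 0.6836 -0.2264 -1.361 ] [[-0.5  0.2]
 [ 0.5  0.4]
 [-0.  -0.9]]
grater [ 0.6847 -0.224  -1.3721] [[-0.3 -0.4]
 [-0.4  0.4]
 [ 0.8  0. ]]
rack [ 0.6138 -0.343  -0.9389] [[-0.3 -2.3]
 [ 0.9 -1.9]
 [ 0.1  1.1]
 [-3.   1. ]
 [ 0.5  0.4]
 [ 0.  -1.6]
 [-0.   0.6]
 [ 0.3  0.7]
 [ 0.9  0.4]]
[ 0.6832 -0.2178]
[ 0.6486 -0.2438  0.3565]
```

The grater hangs twisted about 0.43 rad from the rack's axes. I will grip at an in-between yaw of about 0.50.

Call:
carry_out([
  [0,0,0.147,0,0,0,0.55],
  [0,0,0,1.8,-0.2,0,0.55],
  [0,0,0,0,0,0,0.55],
  [0,0,0,0,0,0,0.55],
  [0,0,0,0,0,0,0.55],
])

```text
time_s: 3.1
tcp_pos: [0.6637, -0.2333, 0.356]
orientation: [3.138, -0.005, 0.498]
wrist_force: [0.4, -0.2, 1.1]
finger_gap: 0.548
gripper_force: 0.0
```

```bash
python3 -c "
from rig import readout
o=readout.get_obs();print(o['tcp_pos'],o['orientation'],o['joint_positions'])"
```

```text
[ 0.66371676 -0.23330566  0.35601673] [ 3.13849206 -0.00525086  0.49817618] [ 0.28585345  0.943762    0.0521237   0.35709195 -0.04547544  1.83525943
 -0.76832017]
```

Call:
carry_out([
  [0,0,0,0,0,2,0.55],
  [0,0,0,0,0,2,0.55],
  [0,0,0,0,0,1.5,0.55],
  [0,0,0,0,0,0.5,0.55],
  [0,0,0,0,0,0,0.55],
  [0,0,0,0,0,0,0.55],
])

```text
time_s: 3.7
tcp_pos: [0.6645, -0.2329, 0.2963]
orientation: [3.138, -0.006, 0.498]
wrist_force: [0.3, -0.2, 0.7]
finger_gap: 0.546
gripper_force: 0.0
```

```bash
python3 - <<'E'
from look import *
o=readout.get_obs();print(o["tcp_pos"],o["orientation"])
look("b",(215,75,80,110),(300,95,80,110),[o["tcp_pos"]])
E
```

```text
[ 0.66446051 -0.23290616  0.29627174] [ 3.13842617 -0.00552238  0.49833243]
```

View pics/b.png

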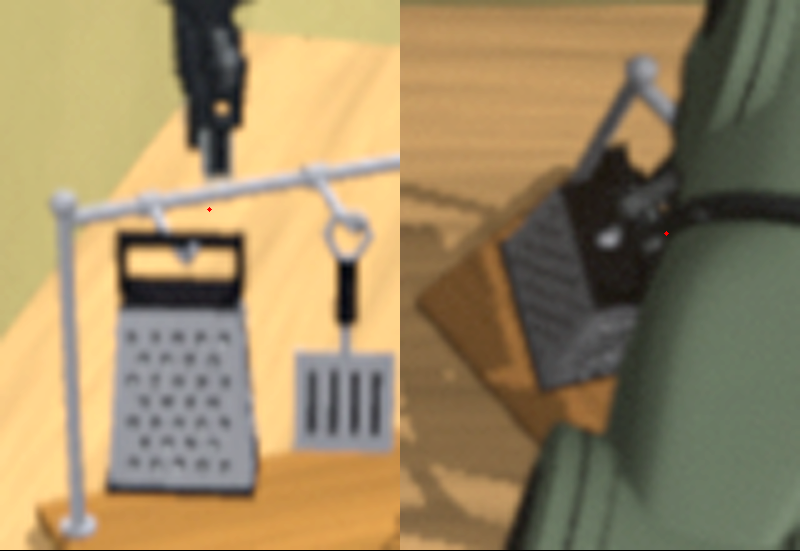

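```bash
python3 - <<'E'
from h import *
o=readout.get_obs();p=o["tcp_pos"];y=np.array([.478,-.878,0])
for d in(-.038,-.024,.024):
  for z in(0,.01,.02,.03): print(d,z,((proj("side",p+d*y+[0,0,z])[0]-[215,75])*5).round(),((proj("top",p+d*y+[0,0,z])[0]-[300,95])*5).round())
E
```

```text
-0.038 0 [219. 230.] [211. 261.]
-0.038 0.01 [219. 217.] [215. 256.]
-0.038 0.02 [219. 204.] [218. 251.]
-0.038 0.03 [219. 190.] [222. 245.]
-0.024 0 [215. 222.] [231. 250.]
-0.024 0.01 [215. 209.] [234. 245.]
-0.024 0.02 [215. 195.] [238. 239.]
-0.024 0.03 [214. 182.] [242. 234.]
0.024 0 [200. 194.] [297. 212.]
0.024 0.01 [200. 181.] [302. 207.]
0.024 0.02 [199. 168.] [306. 201.]
0.024 0.03 [199. 155.] [311. 195.]
```

```bash
python3 - <<'E'
from h import *
from look import *
T=lambda a,b:least_squares(lambda q:np.r_[proj("side",q)[0]-[215+a[0]/5,75+a[1]/5],proj("top",q)[0]-[300+b[0]/5,95+b[1]/5]],[.66,-.23,.3])
for a,b in(((218,177),(255,243)),((190,250),(210,236)),((64,203),(240,72))):
  k=T(a,b);print(k.x,k.fun.round(1))
p=readout.get_obs()["tcp_pos"]
im=[cv2.resize(cv2.imread(f"pics/b_{n}.png")[y:y+60,x:x+60],None,fx=6.6,fy=6.6,interpolation=cv2.INTER_CUBIC) for n,x,y in(("side",235,75),("top",330,115))]
cv2.imwrite("pics/b2.png",cv2.convertScaleAbs(np.hstack(im),alpha=2.2,beta=20))
E
```

```text
[ 0.64932213 -0.21837271  0.32644954] [ 0.8  0.3 -0.1 -0.7]
[ 0.66894352 -0.20524696  0.27546156] [ 0.1  0.  -0.  -0.1]
[ 0.76869597 -0.22857678  0.28945472] [ 0.1  0.  -0.  -0.1]
```

View pics/b2.png

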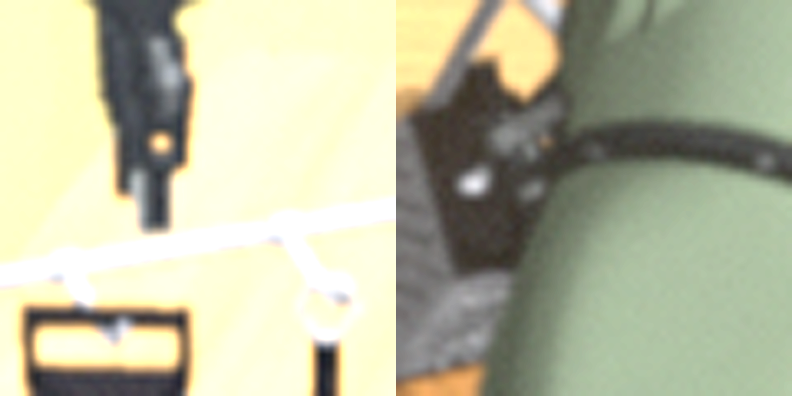

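Call:
carry_out([
  [0,0,0,0,0,1,0.55],
  [0,0,0,0,0,1,0.55],
  [0,0,0,0,0,1,0.55],
  [0,0,0,0,0,0.7,0.55],
  [0,0,0,0,0,0,0.55],
  [0,0,0,0,0,0,0.55],
  [0,0,0,0,0,0,0.55],
])

```text
time_s: 4.5
tcp_pos: [0.6647, -0.2327, 0.2588]
orientation: [3.139, -0.005, 0.499]
wrist_force: [0.3, -0.7, 0.1]
finger_gap: 0.55
gripper_force: 0.0
```

```bash
python3 - <<'E'
from look import *
o=readout.get_obs();print(o["tcp_pos"],o["orientation"],o["wrist_force"])
look("d",(225,80,60,60),(330,115,60,60),[])
E
```

```text
[ 0.66468647 -0.23267579  0.2588074 ] [ 3.13882279 -0.00518766  0.49852065] [ 0.33535099 -0.70022514  0.06048469]
```

View pics/d.png

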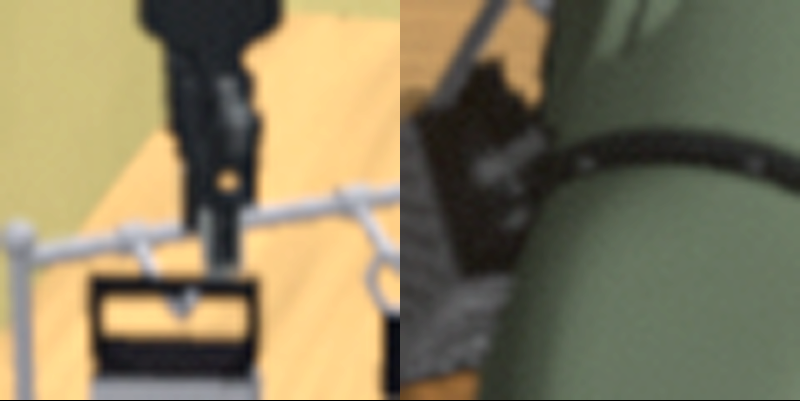

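Call:
carry_out([
  [0,0,0,0,0,0.7,0.55],
  [0,0,0,0,0,0.7,0.55],
  [0,0,0,0,0,0.6,0.55],
  [0,0,0,0,0,0,0.55],
  [0,0,0,0,0,0,0.55],
])

```text
time_s: 5.1
tcp_pos: [0.6646, -0.2326, 0.2382]
orientation: [3.139, -0.005, 0.498]
wrist_force: [0.4, -0.1, 0.1]
finger_gap: 0.549
gripper_force: 0.0
```

```bash
python3 - <<'E'
from look import *
o=readout.get_obs();print(o["tcp_pos"],o["orientation"],o["wrist_force"],o["joint_positions"])
look("e",(225,80,60,60),(330,115,60,60),[])
E
```

```text
[ 0.6646001  -0.23260002  0.2382174 ] [ 3.13944568 -0.00459603  0.49846496] [ 0.44802069 -0.11528586  0.07969572] [ 0.28000014  0.92509394  0.04049808  0.81235326 -0.03466108  1.3999006
 -0.76221818]
```

View pics/e.png

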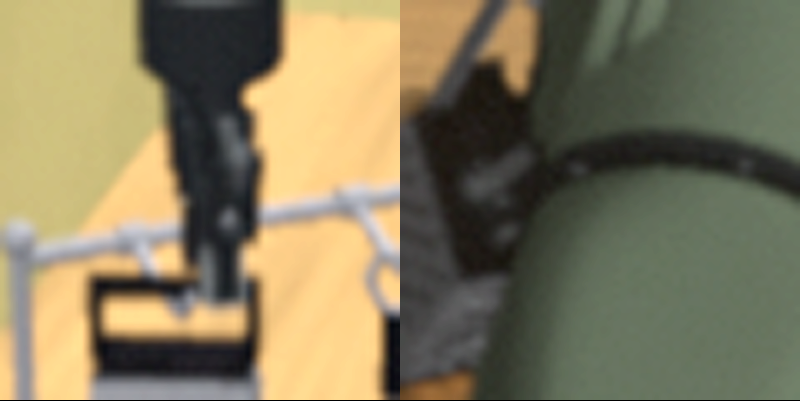

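The near fingertip is at (222,304) and clear of the hook tip at (182,305). The tips are level with the bar, so I go down 9 mm more and close.

Call:
carry_out([
  [0,0,0,0,0,0.5,0.5],
  [0,0,0,0,0,0.4,0.4],
  [0,0,0,0,0,0,0.35],
  [0,0,0,0,0,0,0.3],
  [0,0,0,0,0,0,0.25],
  [0,0,0,0,0,0,0.2],
  [0,0,0,0,0,0,0.15],
  [0,0,0,0,0,0,0.1],
], squeeze=40)

```text
time_s: 6.0
tcp_pos: [0.6647, -0.2326, 0.2294]
orientation: [3.139, -0.005, 0.499]
wrist_force: [-0.5, 0.1, 2.6]
finger_gap: 0.155
gripper_force: 40.3
```

Call:
carry_out([
  [0,0,0,0,0,0,0],
  [0,0,0,0,0,0,0],
  [0,0,0,0,0,0,0],
], squeeze=80)

```text
time_s: 6.3
tcp_pos: [0.6648, -0.2326, 0.2295]
orientation: [3.139, -0.005, 0.499]
wrist_force: [1.4, 0.6, 3.7]
finger_gap: 0.137
gripper_force: 79.9
```

Call:
carry_out([
  [0,0,0,0,0,-0.4,0],
  [0,0,0,0,0,-0.4,0],
  [0,0,0,0,0,-0.4,0],
  [0,0,0,0,0,-0.4,0],
  [0,0,0,0,0,-0.4,0],
  [0,0,0,0,0,0,0],
  [0,0,0,0,0,0,0],
])

```text
time_s: 7.0
tcp_pos: [0.6645, -0.2326, 0.2492]
orientation: [3.139, -0.005, 0.498]
wrist_force: [0.1, -0.2, -2.1]
finger_gap: 0.144
gripper_force: 79.1
```

Call:
carry_out([
  [0,0,0,-0.1,-0.8,0,0],
  [0,0,0,-0.1,-0.9,0,0],
  [0,0,0,-0.1,-0.9,0,0],
  [0,0,0,-0.1,-0.9,0,0],
  [0,0,0,-0.1,-0.9,0,0],
  [0,0,0,-0.1,-0.9,0,0],
  [0,0,0,-0.1,-0.9,0,0],
  [0,0,0,-0.1,-0.9,0,0],
])

```text
time_s: 7.8
tcp_pos: [0.6233, -0.1737, 0.2489]
orientation: [3.14, -0.004, 0.499]
wrist_force: [1.0, 0.5, -2.2]
finger_gap: 0.141
gripper_force: 79.1
```

Call:
carry_out([
  [0,0,0,-0.2,-1.5,0,0],
  [0,0,0,-0.2,-1.5,0,0],
  [0,0,0,-0.2,-1.5,0,0],
  [0,0,0,-0.2,-1.5,0,0],
  [0,0,0,-0.2,-1.5,0,0],
  [0,0,0,0,0,0,0],
  [0,0,0,0,0,0,0],
])

```text
time_s: 8.5
tcp_pos: [0.5791, -0.1132, 0.2489]
orientation: [3.139, -0.005, 0.499]
wrist_force: [-0.7, -0.2, -2.8]
finger_gap: 0.142
gripper_force: 79.1
```

Call:
carry_out([
  [0,0,0,0,-2,0,0],
  [0,0,0,0,-3,0,0],
  [0,0,0,0,-3,0,0],
  [0,0,0,0,-3,0,0],
  [0,0,0,-0.2,-2.8,0,0],
  [0,0,0,0,-2,0,0],
  [0,0,0,0,0,0,0],
])

```text
time_s: 9.2
tcp_pos: [0.5012, 0.0267, 0.2486]
orientation: [3.14, -0.005, 0.501]
wrist_force: [0.7, -1.4, -1.6]
finger_gap: 0.144
gripper_force: 79.1
```

Call:
carry_out([
  [0,0,-0.1,0,0,0,0],
  [0,0,-0.12,0,0,0,0],
  [0,0,-0.14,0,0,0,0],
  [0,0,-0.14,0,0,0,0],
  [0,0,-0.14,0,0,0,0],
  [0,0,-0.14,0,0,0,0],
  [0,0,-0.1,0,0,0,0],
  [0,0,0,0,0,0,0],
])

```text
time_s: 10.0
tcp_pos: [0.5022, 0.0237, 0.2483]
orientation: [3.137, -0.001, 1.379]
wrist_force: [0.2, -0.2, -2.5]
finger_gap: 0.144
gripper_force: 79.1
```

Call:
carry_out([
  [0,0,0,0,0,2,0],
  [0,0,0,0,0,2,0],
  [0,0,0,0,0,1.5,0],
  [0,0,0,0,0,0.5,0],
  [0,0,0,0,0,0,0],
  [0,0,0,0,0,0,0],
])

```text
time_s: 10.6
tcp_pos: [0.5024, 0.0247, 0.1891]
orientation: [3.136, -0.001, 1.377]
wrist_force: [0.2, -0.4, -2.4]
finger_gap: 0.141
gripper_force: 79.0
```

```bash
python3 - <<'E'
from look import *
o=readout.get_obs();print(o["tcp_pos"],o["orientation"],o["wrist_force"])
look("f",(210,120,130,180),(180,120,130,180),[])
E
```

```text
[0.50237309 0.02471223 0.189074  ] [ 3.13576123e+00 -1.41366208e-03  1.37713945e+00] [ 0.16623471 -0.36218595 -2.35938164]
```

View pics/f.png

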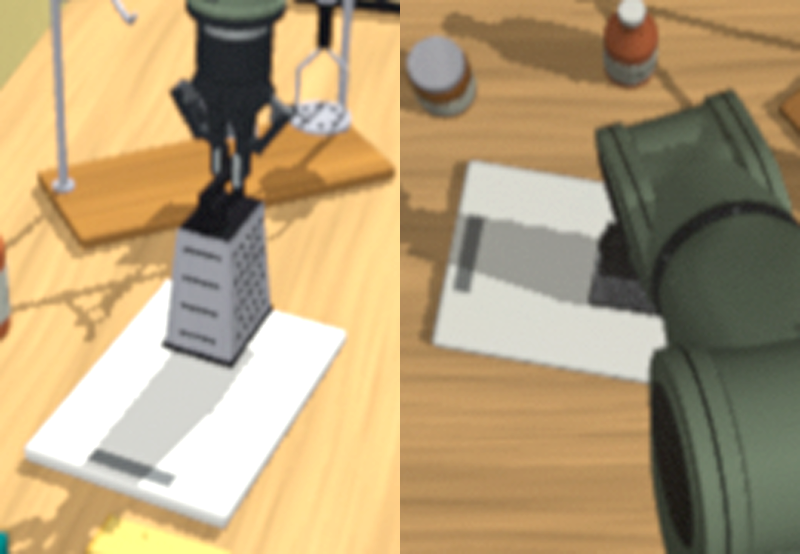

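The grater is held upright over the board; its foot corners are at (165,345), (233,363) and (270,310) in the side crop. I check the centre and height.

```bash
python3 - <<'E'
from h import *
np.set_printoptions(precision=4,suppress=True)
k=400/130;s=lambda x,y:np.array([(x+.5)/k-.5+210,(y+.5)/k-.5+120]);t=lambda x,y:np.array([(x-400+.5)/k-.5+180,(y+.5)/k-.5+120])
for z in(.035,.049,.06):
  q,r=fit([("side",[.04,.055,z],s(165,345)),("side",[-.04,.055,z],s(233,363)),("side",[-.04,-.055,z],s(270,310)),("top",[-.04,.055,z],t(590,303))],[.5,.04,-.19]);print(z,q,r.ravel())
B=[("side",.018,s(27,455)),("side",.018,s(222,520)),("side",.018,s(346,332)),("top",.018,t(470,160)),("top",.018,t(433,343))]
for n,z,p in B:print(n,onz(n,p,z))
E
```

```text
0.035 [ 0.5109  0.0259 -0.1725] [-0.8  0.7 -0.2  1.4  0.6 -0.1  5.   0.1]
0.049 [ 0.508   0.0411 -0.1712] [-1.2  0.3 -0.3  1.1  0.7 -0.7  0.6  0.5]
0.06 [ 0.507   0.049  -0.1421] [-1.3 -0.6  0.2 -0.2  0.3 -2.3 -1.5  0.9]
side [0.6484 0.252 ]
side [0.4434 0.2889]
side [ 0.3797 -0.0251]
top [0.6548 0.2403]
top [0.4426 0.2829]
```

Call:
carry_out([
  [0,0,0,0,0,0.8,0],
  [0,0,0,0,0,0.8,0],
  [0,0,0,0,0,0.6,0],
  [0,0,0,0,0,0.3,0],
  [0,0,0,0,0,0.2,0],
  [0,0,0,0,0,0,0],
  [0,0,0,0,0,0,0],
])

```text
time_s: 11.4
tcp_pos: [0.5022, 0.0249, 0.1616]
orientation: [3.136, -0.001, 1.379]
wrist_force: [0.2, 0.2, -1.9]
finger_gap: 0.144
gripper_force: 79.0
```

Call:
carry_out([
  [0,0,0,0,0,0.2,0],
  [0,0,0,0,0,0,0],
  [0,0,0,0,0,0,0],
])

```text
time_s: 11.7
tcp_pos: [0.5021, 0.0249, 0.1595]
orientation: [3.137, -0.001, 1.378]
wrist_force: [-0.2, 1.5, -2.9]
finger_gap: 0.148
gripper_force: 79.0
```

Call:
carry_out([
  [0,0,0,0,0,0.15,0],
  [0,0,0,0,0,0,0],
  [0,0,0,0,0,0,0],
])

```text
time_s: 12.0
tcp_pos: [0.5027, 0.0241, 0.1588]
orientation: [3.135, -0.001, 1.378]
wrist_force: [-0.4, -6.0, 13.3]
finger_gap: 0.146
gripper_force: 81.3
```

Call:
carry_out([
  [0,0,0,0,0,0.15,0],
  [0,0,0,0,0,0,0],
  [0,0,0,0,0,0,0],
])

```text
time_s: 12.3
tcp_pos: [0.5029, 0.0239, 0.1586]
orientation: [3.133, -0.001, 1.377]
wrist_force: [-8.1, -8.2, 44.1]
finger_gap: 0.144
gripper_force: 85.5
```

Call:
carry_out([
  [0,0,0,0,0,-0.2,0],
  [0,0,0,0,0,0,0],
  [0,0,0,0,0,0,0.2],
  [0,0,0,0,0,0,0.3],
  [0,0,0,0,0,0,0.4],
  [0,0,0,0,0,0,0.5],
  [0,0,0,0,0,0,0.5],
  [0,0,0,0,0,0,0.5],
], squeeze=20)

```text
time_s: 13.1
tcp_pos: [0.5021, 0.0249, 0.1584]
orientation: [3.137, -0.001, 1.379]
wrist_force: [-0.3, 0.1, 0.5]
finger_gap: 0.5
gripper_force: 0.0
```

Call:
carry_out([
  [0,0,0,0,0,-1,0.5],
  [0,0,0,0,0,-3,0.5],
  [0,0,0,0,0,-4,0.5],
  [0,0,0,0,0,-4,0.5],
  [0,0,0,0,0,-2,0.5],
  [0,0,0,0,0,0,1],
])

```text
time_s: 13.7
tcp_pos: [0.5021, 0.025, 0.3016]
orientation: [3.132, -0.003, 1.378]
wrist_force: [0.2, 0.3, -1.1]
finger_gap: 0.656
gripper_force: 0.0
```

Call:
carry_out([
  [0,0,-0.13,3,-0.8,0,1],
  [0,0,0.13,4,-1.1,0,1],
  [0,0,0,4.5,-1.2,0,1],
  [0,0,0,4.5,-1.2,0,1],
  [0,0,0,4.5,-1.2,0,1],
  [0,0,0,4.5,-1.2,0,1],
  [0,0,0,4.5,-1.2,0,1],
  [0,0,0,3.5,-0.9,0,1],
])

```text
time_s: 14.5
tcp_pos: [0.4715, 0.3674, 0.298]
orientation: [3.138, -0.001, 1.38]
wrist_force: [0.1, -0.4, -0.4]
finger_gap: 1.001
gripper_force: 0.0
```

Call:
carry_out([
  [0,0,-0.14,0,0,0,1],
  [0,0,-0.14,0,0,0,1],
  [0,0,-0.14,0,0,0,1],
  [0,0,-0.14,0,0,0,1],
  [0,0,-0.14,0,0,0,1],
  [0,0,-0.14,0,0,0,1],
  [0,0,-0.14,0,0,0,1],
  [0,0,-0.14,0,0,0,1],
])

```text
time_s: 15.3
tcp_pos: [0.4726, 0.3646, 0.2981]
orientation: [3.139, 0.004, 2.504]
wrist_force: [-0.0, -1.3, 0.4]
finger_gap: 1.0
gripper_force: 0.0
```

Call:
carry_out([
  [0,0,-0.14,0,0,0,1],
  [0,0,-0.14,0,0,0,1],
  [0,0,-0.14,0,0,0,1],
  [0,0,-0.12,0,0,0,1],
  [0,0,0,0,0,5,1],
  [0,0,0,0,0,5,1],
  [0,0,0,0,0,5,1],
  [0,0,0,0,0,4,1],
])

```text
time_s: 16.1
tcp_pos: [0.4729, 0.364, 0.1057]
orientation: [-3.141, 0.003, 3.039]
wrist_force: [1.7, 0.2, 0.5]
finger_gap: 0.996
gripper_force: 0.0
```

Call:
carry_out([
  [0,0,0,0,0,0,1],
  [0,0,0,0,0,0,1],
])

```text
time_s: 16.3
tcp_pos: [0.4737, 0.3652, 0.1095]
orientation: [3.14, 0.005, 3.039]
wrist_force: [0.4, -1.0, 1.4]
finger_gap: 0.996
gripper_force: 0.0
```

```bash
python3 - <<'E'
from look import *
o=readout.get_obs();print(o["tcp_pos"],o["orientation"])
look("g",(215,270,100,110),(110,170,100,110),[])
for f in("side0","top0","g_side","g_top"):
    im=cv2.imread(f"pics/{f}.png");h=cv2.cvtColor(im,cv2.COLOR_BGR2HSV);m=cv2.inRange(h,(22,90,120),(34,255,255))
    x,y,w,hh=(215,270,100,60) if "side" in f else (140,190,50,60)
    s=m[y:y+hh,x:x+w];ys,xs=np.nonzero(s);print(f,len(xs),cv2.minAreaRect(np.c_[xs+x,ys+y].astype(np.float32)) if len(xs) else 0)
E
```

```text
[0.4737325  0.36523093 0.10950402] [3.14041875 0.0048958  3.03867693]
side0 997 ((261.10809326171875, 304.148681640625), (45.87739944458008, 23.600393295288086), 17.10272979736328)
top0 437 ((164.9905548095703, 219.89324951171875), (13.67271900177002, 33.37599563598633), 8.972626686096191)
g_side 1029 ((261.1297302246094, 304.0783996582031), (45.87739944458008, 23.600393295288086), 17.10272979736328)
g_top 2 ((156.5, 235.0), (1.0, 0.0), 180.0)
```

Call:
carry_out([
  [0,0,0,0,0,3,1],
  [0,0,0,0,0,3,1],
  [0,0,0,0,0,2,1],
  [0,0,0,0,0,1,1],
  [0,0,0,0,0,0.5,1],
  [0,0,0,0,0,0.5,1],
  [0,0,0,0,0,0,1],
  [0,0,0,0,0,0,1],
])

```text
time_s: 17.2
tcp_pos: [0.4745, 0.3651, 0.0091]
orientation: [3.14, 0.006, 3.038]
wrist_force: [0.0, 0.1, 0.1]
finger_gap: 0.998
gripper_force: 0.0
```

```bash
python3 - <<'E'
from look import *
o=readout.get_obs();print(o["tcp_pos"],o["wrist_force"])
look("i",(215,250,100,90),(110,170,100,90),[o["tcp_pos"]])
E
```

```text
[0.47450432 0.36513376 0.00913156] [0.00044661 0.10624813 0.07069407]
```

View pics/i.png

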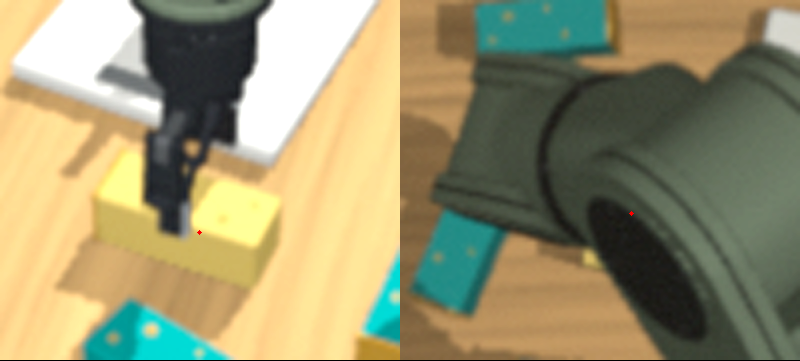

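The near finger stands in front of the cheese's near face with its tip at (175,235), aligned with the block's middle. I compute its height.

```bash
python3 - <<'E'
from h import *
for z in(0,.02,.03,.04,.05,.06):print(z,[((proj("side",[.4745+.1*d,.3651+.995*d,z])[0]-[215,250]+.5)*4).round() for d in(.043,.057)])
E
```

```text
0 [array([177., 286.]), array([169., 300.])]
0.02 [array([177., 266.]), array([169., 280.])]
0.03 [array([177., 255.]), array([169., 270.])]
0.04 [array([177., 245.]), array([169., 260.])]
0.05 [array([176., 235.]), array([169., 250.])]
0.06 [array([176., 224.]), array([169., 239.])]
```

Call:
carry_out([
  [0,0,0,0,0,1,1],
  [0,0,0,0,0,1,1],
  [0,0,0,0,0,1,1],
  [0,0,0,0,0,0.5,1],
  [0,0,0,0,0,0,1],
  [0,0,0,0,0,0,1],
], squeeze=25)

```text
time_s: 17.9
tcp_pos: [0.4744, 0.365, -0.0265]
orientation: [3.141, 0.005, 3.039]
wrist_force: [0.2, -0.4, -0.2]
finger_gap: 1.002
gripper_force: 0.0
```

Call:
carry_out([
  [0,0,0,0,0,0,0.85],
  [0,0,0,0,0,0,0.75],
  [0,0,0,0,0,0,0.68],
  [0,0,0,0,0,0,0.62],
  [0,0,0,0,0,0,0.58],
  [0,0,0,0,0,0,0.54],
  [0,0,0,0,0,0,0.5],
  [0,0,0,0,0,0,0.5],
])

```text
time_s: 18.7
tcp_pos: [0.4746, 0.3653, -0.0262]
orientation: [3.14, 0.005, 3.038]
wrist_force: [-0.7, 0.5, 5.6]
finger_gap: 0.583
gripper_force: 25.0
```

Call:
carry_out([
  [0,0,0,0,0,-0.5,0.5],
  [0,0,0,0,0,-1,0.5],
  [0,0,0,0,0,-1.5,0.5],
  [0,0,0,0,0,-1.5,0.5],
  [0,0,0,0,0,-1,0.5],
  [0,0,0,0,0,-0.5,0.5],
  [0,0,0.08,0,0,0,0.5],
  [0,0,0,0,0,0,0.5],
])

```text
time_s: 19.5
tcp_pos: [0.4741, 0.3649, 0.0336]
orientation: [3.14, 0.005, 2.957]
wrist_force: [0.5, 0.7, -2.9]
finger_gap: 0.583
gripper_force: 27.1
```

Call:
carry_out([
  [0,0,0,-0.8,-1.5,0,0.5],
  [0,0,0,-1.1,-2.5,0,0.5],
  [0,0,0,-1.1,-2.7,0,0.5],
  [0,0,0,-1.1,-2.7,0,0.5],
  [0,0,0,-1,-2.7,0,0.5],
  [0,0,0,-0.5,-2.5,0,0.5],
  [0,0,0,-0.4,-1.8,0,0.5],
  [0,0,0,0,0,0,0.5],
])

```text
time_s: 20.3
tcp_pos: [0.5036, 0.1892, 0.0333]
orientation: [-3.141, 0.005, 2.957]
wrist_force: [0.2, 0.2, -2.4]
finger_gap: 0.586
gripper_force: 27.1
```

Call:
carry_out([
  [0,0,0,0,0,0,0.5],
  [0,0,0,0,0,0,0.5],
])

```text
time_s: 20.5
tcp_pos: [0.5031, 0.1934, 0.0335]
orientation: [3.14, 0.005, 2.96]
wrist_force: [-0.3, 0.4, -2.6]
finger_gap: 0.583
gripper_force: 27.1
```

Call:
carry_out([
  [0,0,0,0,0,1,0.5],
  [0,0,0,0,0,1,0.5],
  [0,0,0,0,0,1,0.5],
  [0,0,0,0,0,0.6,0.5],
  [0,0,0,0,0,0.3,0.5],
  [0,0,0,0,0,0,0.5],
  [0,0,0,0,0,0,0.5],
])

```text
time_s: 21.2
tcp_pos: [0.5036, 0.1928, -0.0053]
orientation: [3.14, 0.005, 2.958]
wrist_force: [0.3, 0.4, -1.6]
finger_gap: 0.584
gripper_force: 27.1
```

Call:
carry_out([
  [0,0,0,0,0,0.15,0.5],
  [0,0,0,0,0,0,0.5],
  [0,0,0,0,0,0,0.5],
])

```text
time_s: 21.5
tcp_pos: [0.5035, 0.1927, -0.0069]
orientation: [3.14, 0.005, 2.958]
wrist_force: [-0.0, -0.0, -2.8]
finger_gap: 0.582
gripper_force: 27.1
```

Call:
carry_out([
  [0,0,0,0,0,0.12,0.5],
  [0,0,0,0,0,0,0.5],
  [0,0,0,0,0,0,0.5],
])

```text
time_s: 21.8
tcp_pos: [0.5035, 0.1927, -0.0082]
orientation: [3.14, 0.005, 2.958]
wrist_force: [-1.0, -0.7, -3.0]
finger_gap: 0.583
gripper_force: 27.2
```

Call:
carry_out([
  [0,0,0,0,0,0.08,0.5],
  [0,0,0,0,0,0,0.5],
  [0,0,0,0,0,0,0.5],
])

```text
time_s: 22.1
tcp_pos: [0.5035, 0.1927, -0.0082]
orientation: [3.14, 0.006, 2.958]
wrist_force: [-4.4, -3.0, 16.7]
finger_gap: 0.583
gripper_force: 28.9
```

Contact. I release slowly and rise.

Call:
carry_out([
  [0,0,0,0,0,-0.05,0.5],
  [0,0,0,0,0,0,0.6],
  [0,0,0,0,0,0,0.65],
  [0,0,0,0,0,0,0.75],
  [0,0,0,0,0,0,0.85],
  [0,0,0,0,0,0,0.92],
  [0,0,0,0,0,0,0.92],
])

```text
time_s: 22.8
tcp_pos: [0.5034, 0.1927, -0.0085]
orientation: [3.14, 0.005, 2.958]
wrist_force: [1.1, -0.2, -0.5]
finger_gap: 0.921
gripper_force: 0.0
```

Call:
carry_out([
  [0,0,0,0,0,-1,0.92],
  [0,0,0,0,0,-3,0.92],
  [0,0,0,0,0,-5,0.92],
  [0,0,0,0,0,-5,0.92],
  [0,0,0,0,0,-5,0.92],
  [0,0,0,0,0,-5,0.92],
  [0,0,0,0,0,0,0.92],
])

```text
time_s: 23.5
tcp_pos: [0.5033, 0.1939, 0.2378]
orientation: [3.135, 0.011, 2.959]
wrist_force: [0.2, 1.1, -1.5]
finger_gap: 0.922
gripper_force: 0.0
```

Call:
carry_out([
  [0,0,0,3,4,0,0.92],
  [0,0,0,0,5,0,0.92],
  [0,0,0,0,5,0,0.92],
  [0,0,0,0,5,0,0.92],
  [0,0,0,0,0,0,0.92],
  [0,0,0,0,0,0,0.92],
])

```text
time_s: 24.1
tcp_pos: [0.5065, 0.3856, 0.2314]
orientation: [3.141, 0.004, 2.96]
wrist_force: [0.6, -0.3, 0.3]
finger_gap: 0.916
gripper_force: 0.0
```

```bash
python3 - <<'E'
from h import *
o=readout.get_obs();print(o["time_s"],o["tcp_pos"],o["wrist_force"])
im={n:cv2.cvtColor(viewer.camera(n),cv2.COLOR_RGB2BGR) for n in("side","top")}
for n in im:
    cv2.imwrite(f"pics/z_{n}.png",im[n])
    m=cv2.inRange(cv2.cvtColor(im[n],cv2.COLOR_BGR2HSV),(22,90,120),(34,255,255))
    k,_,st,ce=cv2.connectedComponentsWithStats(m)
    for i in range(1,k):
        if st[i][4]>250: print(n,st[i],ce[i].round(1))
# predicted cheese-top & grater points for comparison
print("pred cheese",proj("side",[.507,.193,.05]),proj("top",[.507,.193,.063]))
g=cv2.cvtColor(im["side"],cv2.COLOR_BGR2HSV)
dark=((g[:,:,2]<60)).astype(np.uint8)
for nm,pt in(("bar",[.508,.041,.205]),("foot corner A",[.554,.087,.018]),("foot corner B",[.476,.102,.018])):print(nm,proj("side",pt).round(1))
k,_,st,ce=cv2.connectedComponentsWithStats(dark[170:300,220:330])
for i in range(1,k):
    if st[i][4]>30: print("dark",st[i]+[220,170,0,0,0],(ce[i]+[220,170]).round(1))
E
```

```text
24.1 [0.50650928 0.38557285 0.23135974] [ 0.60721666 -0.33759866  0.28805415]
side [    0     0   512   384 82268] [165.  123.3]
side [248 243  41  30 793] [267.7 257. ]
pred cheese [[268.85578382 255.23641477]] [[214.94126765 210.17348727]]
bar [[281.3 185.3]]
foot corner A [[263.  239.5]]
foot corner B [[285.5 246.4]]
dark [ 228  172   41   74 1468] [247.8 203.2]
dark [269 179  25  27 350] [281.6 194. ]
```

The cheese centroid (268,257) and the grater handle (281,194) in the side image match the predicted placements. I hand in.

```bash
python3 -c "
from rig import finish_job
print(finish_job())"
```

```text
the job is handed in; nothing more can be done
None
```

I handed the job in at about 24 s: the grater is off its hook and standing on the board with the cheese lying flat beside it. The handover returned no verdict; the last image check put the cheese and the grater's handle where expected, but I did not view a final picture.

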